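# Pull the odd knob off the decade box

## Robot

A 7-joint arm with a two-finger parallel gripper is mounted at the origin on the work surface. World frame = base frame: x ahead of the robot, y to its left, z up, the work surface at z = 0. Lengths are in mm, angles in rad, forces in N, time in s.
With the tool pointing down it reaches from about 425 to 825 mm from the base axis. Payload 3.6 kg.
Tool frame: the origin (TCP) lies on the front face of the gripper's body, between the roots of the fingers; the fingertips stand 84 mm ahead of it and the grasp point (between the pads) lies 65 mm ahead of it; x points along the fingers, y is the direction in which the jaws open and shut, and the axes are right-handed (so a half turn about x gives the same grasp; the last joint's range is limited). The gripper opens to 93 mm and grips with 3 to 60 N. Pads are 15 mm wide; open, the fingers measure 128 mm over their backs; the gripper's body (75 mm by 188 mm) begins 65 mm behind the grasp point.
Start: joints at [1.304, 0.615, -0.013, 1.423, 0.008, 1.103, -0.04], TCP at [155.024, -631.218, 302.74] pointing down, gripper open.
Joint ranges: [-3.12, 3.12], [-0.3, 2.06], [-1.34, 1.32], [0.26, 2.42], [-1.36, 4.5], [0.01, 1.98], [-2.84, 2.84]. Speed limits (rad/s): [2.79, 2.79, 3.14, 3.14, 3.14, 3.14, 3.14].

## Interface

Orientations are given as a rotation vector (axis times angle).
In Python, from rig import bot gives the robot as it stands.
- The arm moves only by the shell command python3 -m handwheel 'ROWS' [OPENING] [FORCE]. ROWS is JSON, a list of rows, each an object of numbers: "tx", "ty", "tz": the shift along the tool's x, y, z in m; "rx", "ry", "rz": the turn, a rotation vector about the tool's x, y, z in degrees. A call has exactly 5 rows; each row shifts and turns the pose as measured when the row begins, along the tool's axes as they then stand; what a row does not reach is not made up. A row lasts 1/8 s, in which the tool goes at most 62.5 mm and 10.7 degrees, less where a joint would pass 70% of its speed; a pose out of reach is approached as far as the arm can. A call with a gripper value outside its range is refused whole. OPENING is the opening, from 0 (shut) to 1 (fully open), set as the call begins (- or left out, the last holds). The fingers move at their own pace and stop on an object; FORCE is the grip in N (left out, the last holds). Time passes only in rows, so rows that do not move let the fingers close, or fill a call up. It gives the time, the measured TCP pose, the force and the opening at its end, in the units of the state.
- bot.state(): the state, without advancing time (a new reading comes with each control period).
- bot.snapshot(name): name is "side" or "top" or "wrist"; returns (picture, depth): 384x512x3 uint8, red, green, blue; 384x512 float32, mm along the optical axis (not along the pixel's ray), 0 where there is no reading.
- bot.get_calibration(name): a dict with "fx", "fy", "cx", "cy" (pixels), "distortion" ([k1, k2, p1, p2, k3] as OpenCV has them; the pictures are not rectified), "pose" (4x4, takes a point from camera to world coordinates); the wrist camera has in their place "hand_eye" (4x4, takes a point from camera to tool coordinates, whose origin is the TCP and whose axes are the tool frame's). Camera axes: x right, y up, looking along -z (the intrinsics and any distortion apply to the point x, -y, -z); pixel columns grow to the right and rows downward; lengths in mm; the calibration is good to about 2 mm. A picture is of the moment at which its call begins: read the wrist's pose just before it. get_calibration takes no time and is no camera call.
- bot.finish_job(): hands the job in, once; it reports no verdict.
Trained networks look in the newest picture that a camera, given by its name, has taken for a name from the list of things; names that differ only in an ending like _2 or _b are one class to them, and where a whole thing is asked for, a point or a joint stands for the part that bears it (a point fixed in the world has none). Each returns a list of dicts, best first, with "confidence" (0 to 1); they miss things now and then, are a little off and sometimes report something else, mostly with a low value. They report only what shows in the picture. A call takes as long as a camera call. They do not tell look-alikes from the thing itself.
- bot.outline_of(camera, target): "region" (384x512 bool, what is visible of it) and "centre" ([row, column] in pixels, amid what is visible of it).
- bot.tip_of(camera, target): "centre" ([row, column] in pixels: a listed point, or the origin of a listed thing).
The state is a dict: "t": time; "qpos": joint angles; "qd": joint speeds; "joint_efforts": joint torques, N m; "eef_pos": TCP position; "eef_rot": TCP orientation; "force": force on the tool from outside, world axes, zero at the start; "wrist_torque": the same for the moment, N m; "finger_gap": finger opening in mm.
Only numpy, scipy, OpenCV 4.12 (cv2) and the standard library are available. Lean on these libraries where they do the work, as an engineer would, in place of code of your own. Each camera call takes 0.05 s, during which the arm holds its last target. There are 200 camera calls.

## Task

Someone has pushed a plain round knob onto one of the three switches of the decade box, where the other two have pointer knobs. Take the knob puller, let its fork down lightly on the panel, slide it flat under the skirt of the round knob until it is home against the brass collar, and pull straight up until the knob pops off - gently on panel and collar, no levering, and no plucking it off with the fingers. Then gently stand the puller upright on the floor of the parts tray, well inside it, with the knob in the tray too, and leave everything else on the bench where it is.

Things in the scene. Friction and masses are not known exactly. Their poses are not given: they have to be found in the camera images.
- box: Decade box, fixed: grey case 150 mm deep (x) x 210 wide (y), flat panel on top 70 mm above the bench. Origin under its centre at bench level; x to its rear, z up. Three switches in a row at x = +12, y = -60, 0, +60 mm; which one has the round knob varies. The 87 mm of panel in front of the row (-x) is bare; two binding posts 21 mm tall stand at x = +52, y = +-25.
- collar: Fixed brass collar at the foot of the switch shaft under the round knob, 12 mm across, rising 5.5 mm above the panel; above it a springy split shaft 8 mm across stands to 16.5 mm above the panel. Origin on the axis at panel height (70 mm above the bench), z up, x parallel to the box's x axis.
- knob: Plain round black knob to pull off, 25 g: body 24 mm across, 18 tall, over a flat skirt 32 across, 4 thick; no pointer bar. Origin at the centre of its underside, z up. It starts fully home on the collar, 5.5 mm of gap between skirt and panel. Friction holds it: a straight pull of some 8 to 17 N slides it up, after about 10 mm it is free and stays lying on the fork.
- puller: Grip of the loose knob puller: an upright block 16 mm (x) x 24 (y) x 48 tall. Origin at its middle, z up, x to the open end of the fork below it. It is clamped on a stem above a steel stirrup that ends in a flat fork. The reach is adjustable: the fork's underside lies 90 to 118 mm straight below the origin, as last clamped, not measured. It stands on a closed notebook 4 to 10 mm thick.
- puller_top (a point): The puller's stirrup (130 g in all), in the puller's x, y and heights above the fork's underside, mm: fork 3 thick, x = -24 to +20, 41 wide; its slot is 17 wide, open to +x, closed at x = -6.5, so against the collar the knob is centred below the grip. Cheeks at y = +-20.5 to 23 carry a crosspiece at 33 to 37, the stem's sleeve ends at 62. Point: top centre of the grip.
- tray: Shallow empty grey parts tray, fixed: 210 mm (x) x 176 mm (y) x 28 mm tall outside, walls and floor 4 mm thick. Origin under its centre at bench level, z up. It lies on one side of the box, left or right, and the puller stands on the other.
- dial_b: Bystander: one of the two other switches, with black skirted pointer knob (bar 29 mm long, skirt 31 mm across, top 24.5 mm above the panel), fixed. Origin on its axis at panel height.
- dial_c: Bystander: the other switch with a pointer knob, same form.
- screwdriver: Bystander: loose screwdriver, 170 mm, lying on the bench in front of the box. Origin at its middle.
- spare_knob: Bystander: loose spare pointer knob, 31 mm across and 19 mm tall, lying on the bench.
- magnifier: Bystander: loose hand lens, 60 mm across with a handle, lying on the bench.
- tape: Bystander: heavy white tape dispenser, 150 x 50 x 92 mm, behind the box.
- tub: Bystander: clear open plastic tub with clips, 115 x 85 x 40 mm, behind the box.
- slide_box: Bystander: small wooden box of glass slides, 56 x 76 x 26 mm, behind the box.
Things that resemble listed ones, but are neither listed nor needed, are in the scene too. Of the things that look like the part that bears puller, the smallest one is meant. What is shaped like the knob but blue is not meant.

How it is judged (in metres and radians):
On the way, in this order (a step that is already met when the one before it is completed fails the run):
1. the round knob is drawn up its shaft, centred below the puller's grip (z of knob in the frame of collar between 0.007 and 0.0155 m and horizontal distance between puller and knob below 0.007 m and angle between puller's own z axis and vertical below 0.17 rad), for 0.04 s.
2. the round knob is clear above its shaft, lying on the puller's fork (z of knob in the frame of collar above 0.019 m and horizontal distance between puller and knob below 0.015 m and z of puller in the frame of knob below 0.12 m), for 0.1 s.
At the end, for the whole second after the job is handed in: The puller stands upright (within 0.2 rad) on the floor of the parts tray, its middle within 72 mm (x) and 58 mm (y) of the tray's centre, and the knob lies in the tray too, on the fork or beside it; both at rest (20 mm/s) and let go (x of knob in the frame of tray between -0.095 and 0.095 m and y of knob in the frame of tray between -0.078 and 0.078 m and z of knob in the frame of tray below 0.03 m and x of puller in the frame of tray between -0.072 and 0.072 m and y of puller in the frame of tray between -0.058 and 0.058 m and z of puller in the frame of tray below 0.126 m and angle between puller's own z axis and vertical below 0.2 rad and linear speed of each of knob, puller below 0.02 m/s); the robot touches nothing.
It fails at once if the box is forced: over 20 N on its panel or case, or on the collar (contact force between anything else and box above 20 N or contact force between anything else and collar above 20 N).
It fails at once if the knob is levered: it leans by more than 0.2 rad on its shaft (angle between knob's own z axis and vertical above 0.2 rad and z of knob in the frame of collar below 0.0145 m and horizontal distance between knob and collar below 0.01 m).
It fails at once if the fingers take hold of the knob while it is on its shaft (contact force between the fingers and knob above 1 N and z of knob in the frame of collar below 0.017 m and horizontal distance between knob and collar below 0.01 m).
It fails at once if something is dropped: the puller falls or topples faster than 0.4 m/s while not held, or the knob flies faster than 1 m/s away from the puller ((linear speed of puller above 0.4 m/s and contact force between the fingers and puller below 0.1 N) or (linear speed of knob above 1 m/s and horizontal distance between puller and knob above 0.03 m)).
It fails at once if a bystander is moved by more than 20 mm, or a pointer knob on the box is pressed with more than 5 N (contact force between anything else and dial_b above 5 N or contact force between anything else and dial_c above 5 N or distance of any of screwdriver, spare_knob, magnifier, tape, tub, slide_box from where it was at the start of the episode above 0.02 m).
It also fails if it takes over 69 s, if anything falls off the work surface, if the arm or the gripper's body presses on something with over 40 N, if the wrist force passes 120 N, or if a joint passes its speed limit or range.

## Working session

There is one attempt and no reset: what is moved stays moved. The work goes in short steps, Python scripts to look and compute and a shell command to move; the robot and the scene stay as the last step left them, time stands still between calls to the robot, and variables do not carry over. Pictures are saved under pics/ and viewed, about 8 in all and at most 12, crops included, and the job is handed in when it is done.

```bash
ls; mkdir -p pics
cat > h.py <<'E'
import numpy as np, cv2
from scipy.spatial.transform import Rotation as R
from rig import bot
def campose(n, st=None):
    c=bot.get_calibration(n)
    if n!='wrist': return c,np.array(c['pose'])
    T=np.eye(4); T[:3,:3]=R.from_rotvec(st['eef_rot']).as_matrix(); T[:3,3]=st['eef_pos']
    return c,T@np.array(c['hand_eye'])
def rays(n,rc,st=None):
    c,T=campose(n,st); K=np.array([[c['fx'],0,c['cx']],[0,c['fy'],c['cy']],[0,0,1.]])
    rc=np.atleast_2d(np.array(rc,float))
    u=cv2.undistortPoints(rc[:,None,::-1].copy(),K,np.array(c['distortion'],float))[:,0]
    return np.c_[u[:,0],-u[:,1],-np.ones(len(u))],T
def pts(n,rc,d,st=None):  # d: depths per pixel
    r,T=rays(n,rc,st); return (r*np.asarray(d)[:,None])@T[:3,:3].T+T[:3,3]
def atz(n,rc,z,st=None):
    r,T=rays(n,rc,st); r=r@T[:3,:3].T; o=T[:3,3]; return o+r*((z-o[2])/r[:,2])[:,None]
def cloud(n,depth,st=None,mask=None):
    m=depth>0
    if mask is not None: m&=mask
    rc=np.argwhere(m); return rc,pts(n,rc,depth[m],st)
def save(n,img): cv2.imwrite('pics/'+n,img[...,::-1])
E
python3 - <<'E'
from h import *
st=bot.state(); print(st)
for n in ['side','top']:
    im,d=bot.snapshot(n); save(n+'0.png',im); np.save(n+'0.npy',d)
    for t in ['puller','puller_top','knob','tray','box','collar','dial_b','screwdriver','magnifier','spare_knob','tape','tub','slide_box']:
        for o in bot.outline_of(n,t)[:4]:
            rc,P=cloud(n,d,None,o['region'])
            if len(P): print(n,t,round(o['confidence'],2),np.round(o['centre']),len(P),np.median(P,0).round(),'min',np.percentile(P,3,0).round(),'max',np.percentile(P,97,0).round())
E
```

```text
pics
{'t': 0.0, 'qpos': array([ 1.30347952,  0.61588714, -0.01260575,  1.42489463,  0.00812717,
        1.10334888, -0.0404012 ]), 'qd': array([ 2.85200196e-04, -8.93940511e-05, -3.87499334e-04, -1.32657557e-03,
        1.29916490e-04,  6.33464238e-04, -1.22464799e-04]), 'joint_efforts': array([ 2.75141265e-04, -4.58925283e+01,  2.09242660e-01, -1.65742224e+01,
       -6.10761065e-02,  2.05267256e-02,  2.31120966e-04]), 'eef_pos': array([ 154.88824779, -630.69147292,  301.60315224]), 'eef_rot': array([ 2.09418298,  0.25609833, -2.0949487 ]), 'force': array([-0.98033715, -0.12852238,  0.14100536]), 'wrist_torque': array([-0.03778754, -0.04377386, -0.0231923 ]), 'finger_gap': 93.7081306082858}
side puller 0.56 [136. 190.] 114 [488. 352. 122.] min [480. 346.  76.] max [498. 367. 146.]
side puller 0.55 [144. 140.] 251 [333. 363. 125.] min [317. 354.  -0.] max [348. 641. 156.]
side puller 0.5 [167. 190.] 255 [426. 155. 128.] min [411. 152.  94.] max [442. 165. 157.]
side puller_top 0.78 [143. 141.] 265 [334. 364. 125.] min [317. 355.   3.] max [367. 665. 156.]
side puller_top 0.78 [166. 1
[... 2951 characters left out ...]
 -107.   17.] max [394. -25.  29.]
top screwdriver 0.55 [132. 197.] 1425 [754. 156.   9.] min [691. 109.   2.] max [808. 197.  42.]
top magnifier 0.9 [157. 136.] 417 [690. 331.   9.] min [659. 308.   5.] max [761. 361.  13.]
top spare_knob 0.45 [148. 371.] 108 [ 689. -322.    7.] min [ 675. -339.   -0.] max [ 705. -310.   21.]
top tape 0.6 [127. 309.] 1270 [ 750. -156.   38.] min [ 720. -232.    2.] max [791. -97.  88.]
top tub 0.56 [130. 197.] 1478 [754. 156.   8.] min [691. 108.   1.] max [809. 198.  42.]
top slide_box 0.67 [136. 254.] 603 [736.  -7.  23.] min [709. -43.   5.] max [764.  29.  29.]
top slide_box 0.51 [223. 108.] 114 [487. 354. 145.] min [479. 347.  92.] max [494. 367. 151.]
```

Run:
```python
import cv2,numpy as np
a=cv2.imread('pics/top0.png');b=cv2.imread('pics/side0.png')
a=cv2.resize(a[110:310,60:460],(800,400)); 
cv2.imwrite('pics/a.png',a)
b=cv2.resize(b[100:300,100:366],(798,600),interpolation=cv2.INTER_CUBIC); cv2.imwrite('pics/b.png',b)
```

```text
(no output)
```

View pics/a.png

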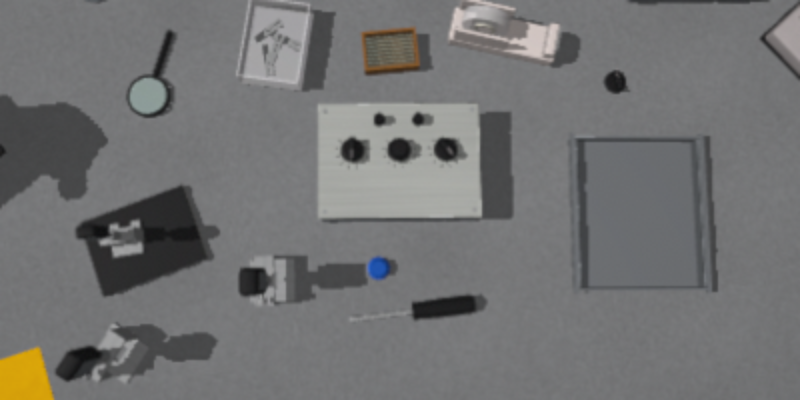

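View pics/b.png

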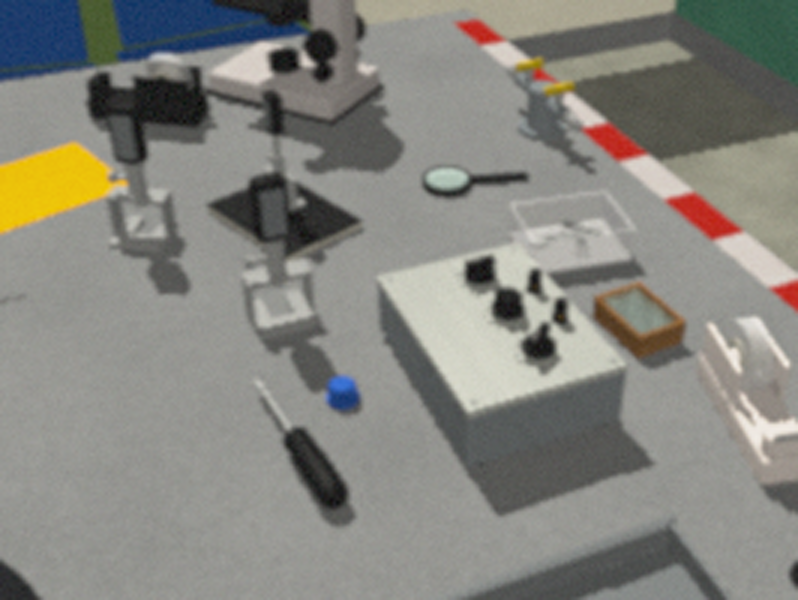

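The top picture shows three stirrup things on the left. The thin, small one on the black notebook (crop px 92,232; world ~487,354) is the puller. The round knob is the middle one (400,149), the tray is on the right, and the blue knob is a decoy.

```bash
cat >> h.py <<'E'
def info():
    st=bot.state(); M=R.from_rotvec(st['eef_rot']).as_matrix()
    print('t',round(st['t'],2),'pos',st['eef_pos'].round(1),'F',st['force'].round(1),'gap',round(st['finger_gap'],1)); print(M.round(3).tolist()); return st,M
def go(target,yaw=None):
    """shift in tool axes (mm) to reach target; yaw = desired world angle (deg) of tool y axis; also down-levelling"""
    st,M=info(); d=M.T@(np.array(target,float)-st['eef_pos']); print('shift tool',d.round(1))
    if yaw is not None:
        y=np.array([np.cos(np.radians(yaw)),np.sin(np.radians(yaw)),0]); x=np.array([0,0,-1.]); G=np.c_[x,y,np.cross(x,y)]
        print('turn deg',np.degrees(R.from_matrix(M.T@G).as_rotvec()).round(2))
E
python3 - <<'E'
from h import *
st,M=info(); go((480,-330,300)); print(bot.get_calibration('wrist'))
# box fit using panel points of top view
d=np.load('top0.npy'); im,_=None,None
rc,P=cloud('top',d)
s=(abs(P[:,2]-71)<4)&(P[:,0]>470)&(P[:,0]<670)&(abs(P[:,1]+15)<140)
r=cv2.minAreaRect(P[s][:,:2].astype(np.float32)); print('panel',r,np.median(P[s][:,2]))
s=(P[:,2]>22)&(P[:,2]<34)&(P[:,0]>380)&(P[:,0]<630)&(P[:,1]<-230)&(P[:,1]>-450)
print('tray',cv2.minAreaRect(P[s][:,:2].astype(np.float32)))
E
```

```text
t 1.4 pos [ 155.  -631.2  302.7] F [ 0.2  0.3 -0.8] gap 93.2
[[0.0, 0.239, -0.971], [0.0, -0.971, -0.239], [-1.0, -0.0, -0.0]]
t 1.4 pos [ 155.  -631.2  302.7] F [ 0.2  0.3 -0.8] gap 93.2
[[0.0, 0.239, -0.971], [0.0, -0.971, -0.239], [-1.0, -0.0, -0.0]]
shift tool [   2.8 -215.  -387.4]
{'fx': 323.6862166977255, 'fy': 323.6862166977255, 'cx': 254.6513307031754, 'cy': 188.04849687086644, 'distortion': array([-0.07331653,  0.        ,  0.        ,  0.        ,  0.        ]), 'hand_eye': array([[-8.22967165e-05,  2.87212786e-01, -9.57866801e-01,
        -8.12081685e+01],
       [ 9.99999931e-01,  3.70189563e-04,  2.50833045e-05,
         1.75689833e+00],
       [ 3.61796538e-04, -9.57866733e-01, -2.87212796e-01,
        -7.95853875e+01],
       [ 0.00000000e+00,  0.00000000e+00,  0.00000000e+00,
         1.00000000e+00]])}
panel ((574.0220336914062, -14.371315002441406), (210.07229614257812, 149.9031982421875), 89.19684600830078) 71.30574423611154
tray ((501.3473815917969, -338.0353698730469), (187.98316955566406, 215.36109924316406), 88.6493911743164)
```

```bash
A='{"ty":-0.027,"tz":-0.0485}'; python3 -m handwheel '[{"ty":-0.027,"tz":-0.0485},{"ty":-0.027,"tz":-0.0485},{"ty":-0.027,"tz":-0.0485},{"ty":-0.027,"tz":-0.0485},{"ty":-0.027,"tz":-0.0485}]'
python3 -m handwheel '[{"ty":-0.027,"tz":-0.0485},{"ty":-0.027,"tz":-0.0485},{"ty":-0.027,"tz":-0.0485},{"ty":-0.059,"tz":-0.011},{"ty":-0.059,"tz":-0.011}]'
python3 -c "from h import *; go((440,330,300),-90)"
```

```text
t 1.4 pos [ 155.  -631.2  302.7] F [ 0.2  0.3 -0.8] gap 93.2
[[0.0, 0.239, -0.971], [0.0, -0.971, -0.239], [-1.0, -0.0, -0.0]]
shift tool [   2.8 -865.5 -506. ]
turn deg [13.8 -0.   0. ]invalid input
invalid input
```

```bash
python3 -m handwheel '[{"tx":0,"ty":-0.027,"tz":-0.0485,"rx":0,"ry":0,"rz":0},{"tx":0,"ty":-0.027,"tz":-0.0485,"rx":0,"ry":0,"rz":0},{"tx":0,"ty":-0.027,"tz":-0.0485,"rx":0,"ry":0,"rz":0},{"tx":0,"ty":-0.027,"tz":-0.0485,"rx":0,"ry":0,"rz":0},{"tx":0,"ty":-0.027,"tz":-0.0485,"rx":0,"ry":0,"rz":0}]'
python3 -c "from h import *; go((440,330,300),-90)"
```

```text
t: 2.02
eef_pos: [359.3, -442.8, 301.9]
eef_rot: [2.097, 0.235, -2.101]
force: [1.2, 0.6, -0.2]
finger_gap: 92.9
t 2.02 pos [ 359.3 -442.8  301.9] F [ 1.2  0.6 -0.2] gap 92.9
[[-0.002, 0.226, -0.974], [-0.005, -0.974, -0.226], [-1.0, 0.004, 0.003]]
shift tool [  -1.9 -734.6 -253. ]
turn deg [13.04  0.12 -0.26]
```

```bash
python3 -m handwheel '[{"tx":0,"ty":-0.045,"tz":-0.042,"rx":0,"ry":0,"rz":0},{"tx":0,"ty":-0.045,"tz":-0.042,"rx":0,"ry":0,"rz":0},{"tx":0,"ty":-0.045,"tz":-0.042,"rx":0,"ry":0,"rz":0},{"tx":0,"ty":-0.059,"tz":-0.015,"rx":0,"ry":0,"rz":0},{"tx":0,"ty":-0.060,"tz":-0.014,"rx":0,"ry":0,"rz":0}]'
python3 -m handwheel '[{"tx":0,"ty":-0.061,"tz":-0.012,"rx":2,"ry":0,"rz":0},{"tx":0,"ty":-0.061,"tz":-0.011,"rx":2,"ry":0,"rz":0},{"tx":0,"ty":-0.061,"tz":-0.01,"rx":2,"ry":0,"rz":0},{"tx":0,"ty":-0.061,"tz":-0.01,"rx":2,"ry":0,"rz":0},{"tx":0,"ty":-0.061,"tz":-0.01,"rx":2,"ry":0,"rz":0}]'
python3 -c "from h import *; go((440,330,300),-90)"
```

```text
t: 2.65
eef_pos: [458.5, -155.4, 301.1]
eef_rot: [2.102, 0.233, -2.091]
force: [1.8, 0.2, 0.4]
finger_gap: 92.5
t: 3.28
eef_pos: [463.0, 156.6, 301.1]
eef_rot: [2.208, 0.045, -2.179]
force: [1.3, -0.5, -0.6]
finger_gap: 93.1
t 3.27 pos [463.  156.6 301.1] F [ 1.3 -0.5 -0.6] gap 93.1
[[0.013, 0.048, -0.999], [-0.007, -0.999, -0.048], [-1.0, 0.007, -0.013]]
shift tool [  -0.4 -174.3   14.7]
turn deg [ 2.76 -0.74 -0.41]
```

```bash
python3 -m handwheel '[{"tx":0,"ty":-0.058,"tz":0.005,"rx":1,"ry":0,"rz":0},{"tx":0,"ty":-0.055,"tz":0.005,"rx":1,"ry":0,"rz":0},{"tx":0,"ty":-0.04,"tz":0.005,"rx":0,"ry":0,"rz":0},{"tx":0,"ty":-0.02,"tz":0,"rx":0,"ry":0,"rz":0},{"tx":0,"ty":0,"tz":0,"rx":0,"ry":0,"rz":0}]'
python3 - <<'E'
from h import *
st,M=info(); im,d=bot.snapshot('wrist'); save('w1.png',im); np.savez('w1.npz',im=im,d=d,p=st['eef_pos'],r=st['eef_rot'])
for o in bot.outline_of('wrist','puller')[:3]+bot.tip_of('wrist','puller_top')[:3]+bot.tip_of('wrist','puller')[:3]:
    print(o['confidence'],o['centre'],atz('wrist',o['centre'],148,st).round(1))
E
```

```text
t: 3.9
eef_pos: [441.2, 339.7, 300.5]
eef_rot: [2.227, 0.018, -2.192]
force: [0.5, 0.1, -0.5]
finger_gap: 92.7
t 3.9 pos [441.2 339.7 300.5] F [ 0.5  0.1 -0.5] gap 92.7
[[0.016, 0.02, -1.0], [-0.003, -1.0, -0.02], [-1.0, 0.004, -0.016]]
0.86 [213.5, 454.7] [[435.3 177.5 148. ]]
0.73 [291.2, 217.6] [[363.3 366.8 148. ]]
0.67 [141.0, 230.1] [[488.6 356.  148. ]]
0.9 [230.9, 477.3] [[420.4 154.5 148. ]]
0.74 [329.0, 211.3] [[324.6 373.  148. ]]
0.68 [140.3, 226.2] [[489.1 358.9 148. ]]
0.9 [140.5, 230.4] [[489.  355.8 148. ]]
0.9 [213.4, 452.5] [[435.4 179.4 148. ]]
0.79 [303.7, 218.4] [[351.  366.3 148. ]]
```

View pics/w1.png

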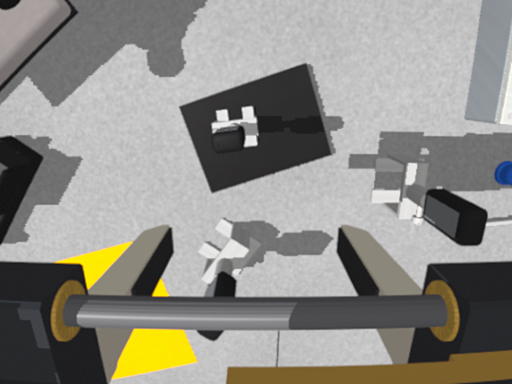

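Run:
```python
from h import *
f=np.load('w1.npz'); st=dict(eef_pos=f['p'],eef_rot=f['r']); d=f['d']
m=np.zeros_like(d,bool); m[60:200,170:345]=1
rc,P=cloud('wrist',d,st,m)
near=np.hypot(P[:,0]-487,P[:,1]-354)<45
top=P[near&(P[:,2]>110)]; print(len(top),np.percentile(top[:,2],[5,50,90,98]).round(1))
tz=np.percentile(top[:,2],95)
t=P[near&(P[:,2]>tz-3)]; print('top rect',cv2.minAreaRect(t[:,:2].astype(np.float32)),len(t),t[:,2].mean())
for lo,hi in [(8,18),(35,55),(55,100)]:
    q=P[near&(P[:,2]>lo)&(P[:,2]<hi)]
    if len(q)>5: print(lo,hi,len(q),cv2.minAreaRect(q[:,:2].astype(np.float32)),np.median(q[:,2]))
f_=bot.get_calibration('wrist')
g=f['im'].mean(2)[m]; 
gg=f['im'].mean(2)[rc[:,0],rc[:,1]]
dark=(gg<45)&(P[:,2]<25)&(np.hypot(P[:,0]-487,P[:,1]-354)<90)
print('notebook z',np.percentile(P[dark][:,2],[10,50,90]).round(1),dark.sum(), P[dark].mean(0))
far=(gg>120)&(P[:,2]<20)&(~near); print('bench z',np.percentile(P[far][:,2],[10,50,90]).round(1))
h=np.histogram(P[near][:,2],bins=range(0,160,4)); print(h[0].tolist())
```

```text
789 [122.6 145.3 146.6 147. ]
top rect ((487.52752685546875, 358.6163330078125), (15.165743827819824, 22.759078979492188), 9.024622917175293) 571 145.6414188806433
8 18 2938 ((486.9219665527344, 353.99053955078125), (89.48928833007812, 88.58382415771484), 1.6146548986434937) 8.961607720341817
35 55 397 ((487.4832458496094, 358.7205810546875), (18.250530242919922, 46.141204833984375), 7.710879802703857) 45.41487648517665
55 100 31 ((490.90399169921875, 367.8857727050781), (2.779186248779297, 25.205528259277344), 18.564420700073242) 62.164922884067664
notebook z [7.7 8.7 9.7] 2316 [471.97028237 307.03931399   8.67375622]
bench z [-1.7 -0.7  0.4]
[0, 689, 2851, 87, 2, 2, 0, 1, 4, 0, 13, 377, 3, 4, 3, 14, 6, 7, 0, 0, 0, 0, 0, 0, 0, 5, 10, 13, 14, 10, 17, 12, 17, 19, 20, 118, 557, 0, 0]
```

Run:
```python
from h import *
f=np.load('w1.npz'); st=dict(eef_pos=f['p'],eef_rot=f['r']); d=f['d']
rc,P=cloud('wrist',d,st); q=P[(P[:,2]>60)&(P[:,1]>380)&(rc[:,0]<200)]
print(len(q), q.min(0),q.max(0)) if len(q) else print('clear')
rc,P=cloud('top',np.load('top0.npy')); q=P[(P[:,2]>100)&(P[:,1]>380)]; print(q.min(0),q.max(0))
go((487.5,358.6,230),-82)
```

```text
140 [420.54487853 380.05770083  60.01493029] [610.52131059 613.51841948  85.31259683]
[325.61798181 380.09903562 100.017777  ] [688.87064733 632.64349109 203.23796948]
t 4.1 pos [442.2 336.6 300.6] F [-0.3 -0.   0. ] gap 92.9
[[0.016, 0.014, -1.0], [-0.005, -1.0, -0.014], [-1.0, 0.005, -0.016]]
shift tool [ 71.3 -21.7 -44.5]
turn deg [-7.17 -0.9  -0.36]
```

```bash
python3 -m handwheel '[{"tx":0,"ty":-0.010,"tz":-0.022,"rx":-3.5,"ry":-0.4,"rz":-0.2},{"tx":0.01,"ty":-0.010,"tz":-0.022,"rx":-3.5,"ry":-0.4,"rz":-0.2},{"tx":0.025,"ty":-0.005,"tz":-0.008,"rx":0,"ry":0,"rz":0},{"tx":0.025,"ty":0,"tz":0,"rx":0,"ry":0,"rz":0},{"tx":0,"ty":0,"tz":0,"rx":0,"ry":0,"rz":0}]'
python3 -c "from h import *; go((487.5,358.6,187),-82)"
```

```text
t: 4.72
eef_pos: [498.9, 355.1, 241.1]
eef_rot: [2.16, 0.131, -2.15]
force: [-0.3, -0.2, 0.1]
finger_gap: 93.0
t 4.72 pos [498.9 355.1 241.1] F [-0.3 -0.2  0.1] gap 93.0
[[0.005, 0.125, -0.992], [-0.004, -0.992, -0.125], [-1.0, 0.004, -0.004]]
shift tool [54.1 -5.2 11.1]
turn deg [-0.82 -0.24 -0.23]
```

```bash
python3 -m handwheel '[{"tx":0,"ty":-0.003,"tz":0.008,"rx":-0.8,"ry":-0.2,"rz":-0.2},{"tx":0,"ty":-0.002,"tz":0.003,"rx":0,"ry":0,"rz":0},{"tx":0.02,"ty":0,"tz":0,"rx":0,"ry":0,"rz":0},{"tx":0.015,"ty":0,"tz":0,"rx":0,"ry":0,"rz":0},{"tx":0,"ty":0,"tz":0,"rx":0,"ry":0,"rz":0}]'
python3 - <<'E'
from h import *
st=bot.state(); im,d=bot.snapshot('wrist')
rc,P=cloud('wrist',d,st)
near=np.hypot(P[:,0]-487,P[:,1]-357)<25
t=P[near&(P[:,2]>142)&(P[:,2]<152)]; print('top rect',cv2.minAreaRect(t[:,:2].astype(np.float32)),len(t),t[:,2].mean())
go((487.5,358.6,187),-82)
E
```

```text
t: 5.35
eef_pos: [488.0, 359.2, 210.7]
eef_rot: [2.16, 0.155, -2.143]
force: [0.3, 0.6, 0.2]
finger_gap: 93.1
top rect ((488.72930908203125, 358.5608825683594), (15.832842826843262, 23.739912033081055), 6.7798991203308105) 1234 145.2222346645743
t 5.4 pos [488.3 359.5 211.4] F [-0.3  0.2 -0.1] gap 92.9
[[0.009, 0.139, -0.99], [0.006, -0.99, -0.139], [-1.0, -0.005, -0.01]]
shift tool [24.4  0.9  1.2]
turn deg [-0.03 -0.55  0.27]
```

```bash
python3 -m handwheel '[{"tx":0.012,"ty":0.001,"tz":0,"rx":0,"ry":-0.5,"rz":0.2},{"tx":0.009,"ty":0,"tz":0,"rx":0,"ry":0,"rz":0},{"tx":0.003,"ty":0,"tz":0,"rx":0,"ry":0,"rz":0},{"tx":0,"ty":0,"tz":0,"rx":0,"ry":0,"rz":0},{"tx":0,"ty":0,"tz":0,"rx":0,"ry":0,"rz":0}]'
python3 -c "from h import *; go((488.5,358.6,187),-82.5)"
python3 -m handwheel '[{"tx":0,"ty":0,"tz":0,"rx":0,"ry":0,"rz":0},{"tx":0,"ty":0,"tz":0,"rx":0,"ry":0,"rz":0},{"tx":0,"ty":0,"tz":0,"rx":0,"ry":0,"rz":0},{"tx":0,"ty":0,"tz":0,"rx":0,"ry":0,"rz":0},{"tx":0,"ty":0,"tz":0,"rx":0,"ry":0,"rz":0}]' 0.3 20
```

```text
t: 6.02
eef_pos: [489.3, 359.0, 186.8]
eef_rot: [2.153, 0.152, -2.148]
force: [-0.6, 0.6, -0.3]
finger_gap: 92.9
t 6.03 pos [489.3 359.  186.8] F [-0.6  0.6 -0.3] gap 92.9
[[0.002, 0.138, -0.99], [0.002, -0.99, -0.138], [-1.0, -0.002, -0.002]]
shift tool [-0.2  0.3  0.8]
turn deg [ 0.45 -0.13  0.12]
t: 6.65
eef_pos: [489.5, 359.3, 187.6]
eef_rot: [2.154, 0.153, -2.147]
force: [-0.1, 0.7, 0.0]
finger_gap: 47.9
```

```bash
python3 -m handwheel '[{"tx":0,"ty":0,"tz":0,"rx":0,"ry":0,"rz":0},{"tx":0,"ty":0,"tz":0,"rx":0,"ry":0,"rz":0},{"tx":0,"ty":0,"tz":0,"rx":0,"ry":0,"rz":0},{"tx":0,"ty":0,"tz":0,"rx":0,"ry":0,"rz":0},{"tx":0,"ty":0,"tz":0,"rx":0,"ry":0,"rz":0}]' 0.1 45
python3 -m handwheel '[{"tx":-0.03,"ty":0,"tz":0,"rx":0,"ry":0,"rz":0},{"tx":-0.04,"ty":0,"tz":0,"rx":0,"ry":0,"rz":0},{"tx":-0.03,"ty":0,"tz":0,"rx":0,"ry":0,"rz":0},{"tx":0,"ty":0,"tz":0,"rx":0,"ry":0,"rz":0},{"tx":0,"ty":0,"tz":0,"rx":0,"ry":0,"rz":0}]'
python3 - <<'E'
from h import *
go((510,-14.5,300),-90.8)
E
```

```text
t: 7.28
eef_pos: [489.5, 359.2, 187.4]
eef_rot: [2.154, 0.153, -2.147]
force: [0.2, 1.2, -0.2]
finger_gap: 24.0
t: 7.9
eef_pos: [487.8, 357.4, 286.3]
eef_rot: [2.145, 0.147, -2.152]
force: [-0.2, -0.3, -1.3]
finger_gap: 23.4
t 7.9 pos [487.8 357.4 286.3] F [-0.2 -0.3 -1.3] gap 23.4
[[-0.004, 0.138, -0.99], [-0.002, -0.99, -0.138], [-1.0, 0.002, 0.004]]
shift tool [-13.  371.4  29.5]
turn deg [ 8.76  0.21 -0.11]
```

```bash
python3 -m handwheel '[{"tx":-0.005,"ty":0.05,"tz":-0.003,"rx":1,"ry":0,"rz":0},{"tx":-0.005,"ty":0.056,"tz":-0.001,"rx":1.5,"ry":0,"rz":0},{"tx":-0.003,"ty":0.056,"tz":0,"rx":1.5,"ry":0,"rz":0},{"tx":0,"ty":0.056,"tz":0,"rx":1.5,"ry":0,"rz":0},{"tx":0,"ty":0.056,"tz":0,"rx":1.5,"ry":0,"rz":0}]'
python3 - <<'E'
from h import *
go((530,-14.5,295),-90.8)
E
```

```text
t: 8.52
eef_pos: [514.6, 82.8, 290.3]
eef_rot: [2.186, 0.024, -2.227]
force: [1.3, 0.5, -0.5]
finger_gap: 23.9
t 8.53 pos [514.6  82.8 290.3] F [ 1.3  0.5 -0.5] gap 23.9
[[-0.018, 0.026, -0.999], [-0.004, -1.0, -0.026], [-1.0, 0.004, 0.019]]
shift tool [ -4.6  97.7 -12.9]
turn deg [ 2.27  1.06 -0.23]
```

```bash
python3 -m handwheel '[{"tx":-0.003,"ty":0.045,"tz":-0.007,"rx":1.5,"ry":0.5,"rz":0},{"tx":-0.002,"ty":0.035,"tz":-0.006,"rx":0.7,"ry":0.5,"rz":0},{"tx":0,"ty":0.006,"tz":0,"rx":0,"ry":0,"rz":0},{"tx":0,"ty":0,"tz":0,"rx":0,"ry":0,"rz":0},{"tx":0,"ty":0,"tz":0,"rx":0,"ry":0,"rz":0}]'
python3 - <<'E'
from h import *
go((530,-14.5,270),-90.8)
st=bot.state(); im,d=bot.snapshot('wrist'); save('w2.png',im); np.savez('w2.npz',im=im,d=d,p=st['eef_pos'],r=st['eef_rot'])
im,d=bot.snapshot('side'); save('s2.png',im); np.savez('s2.npz',im=im,d=d)
cv2.imwrite('pics/s2c.png',cv2.resize(cv2.imread('pics/s2.png')[80:280,170:400],(690,600),interpolation=cv2.INTER_CUBIC))
E
```

```text
t: 9.15
eef_pos: [525.2, -10.1, 288.4]
eef_rot: [-2.197, 0.031, 2.231]
force: [-0.7, 0.5, -1.6]
finger_gap: 23.9
t 9.15 pos [525.2 -10.1 288.4] F [-0.7  0.5 -1.6] gap 23.9
[[-0.015, -0.022, -1.0], [-0.006, -1.0, 0.022], [-1.0, 0.007, 0.015]]
shift tool [18.3  4.2 -5.2]
turn deg [-0.44  0.88 -0.38]
```

View pics/w2.png

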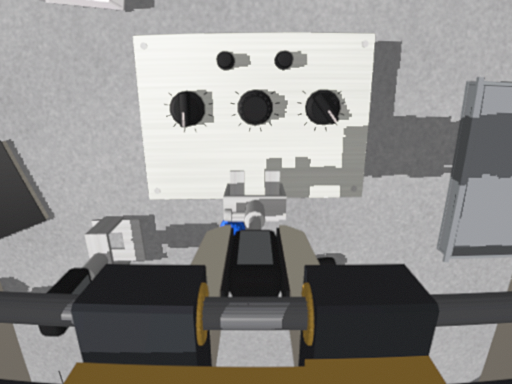

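The wrist view shows the puller held with its prongs pointing up at (237,178) and (272,178). The round knob is at (255,107), between the two pointer knobs. Next I measure the fork and knob precisely in this same view.

Run:
```python
from h import *
f=np.load('w2.npz'); st=dict(eef_pos=f['p'],eef_rot=f['r']); d=f['d']
rc,P=cloud('wrist',d,st)
w=lambda a:(cv2.minAreaRect(a[:,:2].astype(np.float32)),len(a),a[:,2].mean().round(2))
pan=P[(P[:,2]>60)&(P[:,2]<76)&(P[:,0]>490)&(abs(P[:,1]+14)<115)&(rc[:,0]<172)]; print('panel',w(pan),np.median(pan[:,2]))
for n,y in (('knob',-14.5),('dl',45.5),('dr',-74.5)):
    k=P[(np.hypot(P[:,0]-586,P[:,1]-y)<20)&(P[:,2]>76)]; print(n,k.min(0).round(1),k.max(0).round(1)); 
    t=k[k[:,2]>92]; 
    if len(t)>5: print('  top',cv2.minEnclosingCircle(t[:,:2].astype(np.float32)),t[:,2].mean())
    t=k[k[:,2]<84]; print('  skirt',cv2.minEnclosingCircle(t[:,:2].astype(np.float32)),len(t))
bx=(rc[:,0]>165)&(rc[:,0]<225)&(rc[:,1]>215)&(rc[:,1]<295)
q=P[bx&(P[:,2]>95)&(P[:,2]<180)]
print(np.histogram(q[:,2],bins=range(95,180,3))[0].tolist())
lo=q[(q[:,2]<122)]; print('fork',w(lo),lo.min(0),lo.max(0))
for s in (1,-1):
    a=lo[(s*(lo[:,1]+10.5)>0)&(lo[:,0]>np.percentile(lo[:,0],40))]; print(s,w(a),a.min(0).round(1),a.max(0).round(1))
cr=q[(q[:,2]>138)&(q[:,2]<152)]; print('cross',w(cr))
```

```text
panel (((589.7850341796875, -14.721763610839844), (210.92752075195312, 124.08680725097656), 89.05152130126953), 28413, np.float64(69.34)) 69.31949196314696
knob [573.2 -30.   76. ] [604.2   0.9  95.2]
  top ((588.4228515625, -14.468389511108398), 12.120521545410156) 92.90559596150526
  skirt ((588.585205078125, -14.570571899414062), 15.790365219116211) 336
dl [574.   30.1  76. ] [604.1  60.5  95.5]
  top ((588.863037109375, 44.92616653442383), 14.146493911743164) 93.5717962480792
  skirt ((589.6840209960938, 44.997230529785156), 15.740732192993164) 610
dr [572.8 -89.9  76. ] [602.4 -59.1  95.2]
  top ((587.5265502929688, -73.885986328125), 14.331579208374023) 93.56592422472018
  skirt ((587.72802734375, -74.36551666259766), 15.514185905456543) 627
[0, 0, 0, 0, 2, 601, 194, 15, 7, 14, 15, 5, 11, 11, 8, 10, 252, 769, 23, 26, 28, 74, 138, 46, 34, 151, 21, 20]
fork (((517.868408203125, -12.479936599731445), (45.7713737487793, 44.745948791503906), 88.91447448730469), 819, np.float64(112.62)) [495.11249026 -35.56482069 109.48243995] [540.43849754  10.19752469 121.19809526]
1 (((533.5923461914062, 3.0110325813293457), (13.644208908081055, 14.41361141204834), 0.258517324924469), 243, np.float64(112.49)) [526.8  -4.2 109.6] [540.4  10.2 120.2]
-1 (((533.2622680664062, -28.663352966308594), (13.897859573364258, 13.035265922546387), 89.46316528320312), 248, np.float64(112.62)) [526.8 -35.6 110.5] [539.8 -21.7 121.2]
cross (((520.9180908203125, -12.350303649902344), (45.82380294799805, 18.360336303710938), 88.3999252319336), 1059, np.float64(146.45))
```

```bash
python3 -m handwheel '[{"tx":0,"ty":0.002,"tz":-0.005,"rx":-0.4,"ry":0.9,"rz":-0.4},{"tx":0.01,"ty":0.001,"tz":-0.004,"rx":0,"ry":0,"rz":0},{"tx":0.01,"ty":0,"tz":0,"rx":0,"ry":0,"rz":0},{"tx":0.003,"ty":0,"tz":0,"rx":0,"ry":0,"rz":0},{"tx":0,"ty":0,"tz":0,"rx":0,"ry":0,"rz":0}]'
cat > meas.py <<'E'
from h import *
go((537,-12.8,262),-90.95)
st=bot.state(); im,d=bot.snapshot('wrist'); np.savez('w3.npz',im=im,d=d,p=st['eef_pos'],r=st['eef_rot']); save('w_%.0f.png'%(st['t']*100),im)
rc,P=cloud('wrist',d,st); fz=st['eef_pos'][2]-178.7+2.3
w=lambda a:(cv2.minAreaRect(a[:,:2].astype(np.float32)),len(a),np.median(a[:,2]).round(2))
k=P[(np.hypot(P[:,0]-588,P[:,1]+14.5)<20)&(P[:,2]>90)&(P[:,2]<96)]; print('knobtop',cv2.minEnclosingCircle(k[:,:2].astype(np.float32)))
pan=P[(abs(P[:,2]-70)<3)&(P[:,0]>600)&(abs(P[:,1]+14)<100)]; print('panel z',np.median(pan[:,2]))
x0,y0=st['eef_pos'][:2]; nr=(abs(P[:,1]-y0)<32)&(P[:,0]>x0-35)&(P[:,0]<x0+35)
cr=P[nr&(abs(P[:,2]-fz-34)<3)]; print('cross',w(cr))
lo=P[nr&(abs(P[:,2]-fz)<1.6)&(P[:,0]>x0+4)]; print('fork',w(lo))
for s in (1,-1):
    a=lo[s*(lo[:,1]-y0+2)>4]; print(s,np.percentile(a,1,0).round(1),np.percentile(a,99,0).round(1))
E
python3 meas.py
```

```text
t: 9.88
eef_pos: [534.7, -11.0, 263.4]
eef_rot: [-2.217, 0.009, 2.215]
force: [-0.6, -0.1, -1.9]
finger_gap: 24.0
t 9.88 pos [534.7 -11.  263.4] F [-0.6 -0.1 -1.9] gap 24.0
[[0.001, -0.01, -1.0], [0.002, -1.0, 0.01], [-1.0, -0.002, -0.001]]
shift tool [ 1.4  1.7 -2.3]
turn deg [ 0.39 -0.06  0.09]
knobtop ((588.326171875, -14.556867599487305), 12.873210906982422)
panel z 69.27859241240878
cross (((532.7874145507812, -12.230045318603516), (45.80765914916992, 18.111751556396484), 89.80879974365234), 1018, np.float64(121.46))
fork (((545.69921875, -12.514656066894531), (45.61130142211914, 13.829604148864746), 89.80804443359375), 463, np.float64(87.39))
1 [538.9  -3.2  86.2] [552.6   8.4  88.5]
-1 [539.  -33.4  85.9] [552.3 -21.2  88.5]
```

```bash
python3 -m handwheel '[{"tx":0.007,"ty":0.0015,"tz":-0.002,"rx":0.4,"ry":0,"rz":0},{"tx":0.003,"ty":0,"tz":0,"rx":0,"ry":0,"rz":0},{"tx":0.002,"ty":0,"tz":0,"rx":0,"ry":0,"rz":0},{"tx":0,"ty":0,"tz":0,"rx":0,"ry":0,"rz":0},{"tx":0,"ty":0,"tz":0,"rx":0,"ry":0,"rz":0}]'
python3 -c "
from h import *
go((537,-13.6,249),-90.95)"
```

```text
t: 10.55
eef_pos: [537.2, -12.8, 251.2]
eef_rot: [-2.215, 0.018, 2.209]
force: [-0.1, 0.1, -2.2]
finger_gap: 23.8
t 10.55 pos [537.2 -12.8 251.2] F [-0.1  0.1 -2.2] gap 23.8
[[0.002, -0.018, -1.0], [0.001, -1.0, 0.018], [-1.0, -0.002, -0.002]]
shift tool [2.2 0.9 0.2]
turn deg [-0.06 -0.14  0.09]
```

```bash
python3 -m handwheel '[{"tx":0.001,"ty":0.0005,"tz":0,"rx":0,"ry":0,"rz":0},{"tx":0.0005,"ty":0,"tz":0,"rx":0,"ry":0,"rz":0},{"tx":0,"ty":0,"tz":0,"rx":0,"ry":0,"rz":0},{"tx":0,"ty":0,"tz":0,"rx":0,"ry":0,"rz":0},{"tx":0,"ty":0,"tz":0,"rx":0,"ry":0,"rz":0}]'
python3 -m handwheel '[{"tx":0.0005,"ty":0,"tz":0,"rx":0,"ry":0,"rz":0},{"tx":0.0005,"ty":0,"tz":0,"rx":0,"ry":0,"rz":0},{"tx":0,"ty":0,"tz":0,"rx":0,"ry":0,"rz":0},{"tx":0,"ty":0,"tz":0,"rx":0,"ry":0,"rz":0},{"tx":0,"ty":0,"tz":0,"rx":0,"ry":0,"rz":0}]'
```

```text
t: 11.18
eef_pos: [537.3, -13.2, 250.0]
eef_rot: [-2.215, 0.018, 2.208]
force: [-0.1, -0.1, -0.3]
finger_gap: 23.6
t: 11.8
eef_pos: [537.3, -13.3, 248.8]
eef_rot: [-2.215, 0.018, 2.208]
force: [-0.0, -0.4, -1.3]
finger_gap: 23.6
```

```bash
python3 -m handwheel '[{"tx":0.0005,"ty":0,"tz":0,"rx":0,"ry":0,"rz":0},{"tx":0.0,"ty":0,"tz":0,"rx":0,"ry":0,"rz":0},{"tx":0,"ty":0,"tz":0,"rx":0,"ry":0,"rz":0},{"tx":0,"ty":0,"tz":0,"rx":0,"ry":0,"rz":0},{"tx":0,"ty":0,"tz":0,"rx":0,"ry":0,"rz":0}]'
python3 -m handwheel '[{"tx":0.0005,"ty":0,"tz":0,"rx":0,"ry":0,"rz":0},{"tx":0.0,"ty":0,"tz":0,"rx":0,"ry":0,"rz":0},{"tx":0,"ty":0,"tz":0,"rx":0,"ry":0,"rz":0},{"tx":0,"ty":0,"tz":0,"rx":0,"ry":0,"rz":0},{"tx":0,"ty":0,"tz":0,"rx":0,"ry":0,"rz":0}]'; python3 meas.py
```

```text
t: 12.42
eef_pos: [537.3, -13.2, 248.3]
eef_rot: [-2.215, 0.018, 2.208]
force: [-0.2, -0.4, -1.3]
finger_gap: 23.9
t: 13.05
eef_pos: [537.4, -13.2, 248.3]
eef_rot: [-2.216, 0.018, 2.208]
force: [-1.3, 0.0, -1.2]
finger_gap: 23.9
t 13.05 pos [537.4 -13.2 248.3] F [-1.3  0.  -1.2] gap 23.9
[[0.004, -0.017, -1.0], [0.002, -1.0, 0.017], [-1.0, -0.002, -0.004]]
shift tool [-13.7  -0.4   0.4]
turn deg [-0.05 -0.21  0.09]
knobtop ((588.2032470703125, -14.461991310119629), 12.829621315002441)
panel z 69.257348400149
cross (((535.9034423828125, -14.322433471679688), (46.04307174682617, 18.155420303344727), 88.92190551757812), 1016, np.float64(106.34))
fork (((556.9566650390625, -13.352607727050781), (63.5945930480957, 30.884220123291016), 89.95083618164062), 690, np.float64(71.92))
1 [541.8 -10.5  70.3] [571.2  17.6  73.4]
-1 [541.6 -43.4  70.3] [571.4 -20.2  73.3]
```

```bash
python3 -m handwheel '[{"tx":0.0006,"ty":0,"tz":0,"rx":0,"ry":-0.2,"rz":0},{"tx":0.0,"ty":0,"tz":0,"rx":0,"ry":0,"rz":0},{"tx":0,"ty":0,"tz":0,"rx":0,"ry":0,"rz":0},{"tx":0,"ty":0,"tz":0,"rx":0,"ry":0,"rz":0},{"tx":0,"ty":0,"tz":0,"rx":0,"ry":0,"rz":0}]'
```

```text
t: 13.72
eef_pos: [537.8, -13.1, 248.2]
eef_rot: [-2.213, 0.018, 2.21]
force: [-0.2, 0.7, 1.0]
finger_gap: 23.3
```

```bash
python3 -m handwheel '[{"tx":0,"ty":0,"tz":-0.007,"rx":0,"ry":0,"rz":0},{"tx":0.0,"ty":-0.0002,"tz":-0.008,"rx":0,"ry":0,"rz":0},{"tx":0,"ty":-0.0002,"tz":-0.008,"rx":0,"ry":0,"rz":0},{"tx":0,"ty":0,"tz":-0.006,"rx":0,"ry":0,"rz":0},{"tx":0,"ty":0,"tz":0,"rx":0,"ry":0,"rz":0}]'
python3 meas.py
```

```text
t: 14.35
eef_pos: [567.5, -13.0, 248.2]
eef_rot: [-2.208, 0.017, 2.216]
force: [-1.1, 0.5, 3.4]
finger_gap: 23.8
t 14.35 pos [567.5 -13.  248.2] F [-1.1  0.5  3.4] gap 23.8
[[-0.004, -0.018, -1.0], [0.002, -1.0, 0.018], [-1.0, -0.002, 0.004]]
shift tool [-13.7   0.3  30.5]
turn deg [-0.06  0.21  0.1 ]
knobtop ((588.2801513671875, -14.473546981811523), 12.916166305541992)
panel z 69.10715541479362
cross (((564.2705688476562, -14.303539276123047), (46.118831634521484, 18.825119018554688), 89.22962951660156), 1038, np.float64(106.28))
fork (((586.9878540039062, -12.963909149169922), (63.81974411010742, 30.888282775878906), 89.92496490478516), 387, np.float64(71.88))
1 [571.6  -5.   70.2] [601.9  17.8  73.4]
-1 [571.7 -44.6  70.2] [601.7 -24.   73.3]
```

```bash
python3 -m handwheel '[{"tx":-0.0003,"ty":0,"tz":-0.005,"rx":0,"ry":0.15,"rz":0},{"tx":0.0,"ty":0,"tz":-0.006,"rx":0,"ry":0,"rz":0},{"tx":0,"ty":0,"tz":-0.004,"rx":0,"ry":0,"rz":0},{"tx":0,"ty":0,"tz":0,"rx":0,"ry":0,"rz":0},{"tx":0,"ty":0,"tz":0,"rx":0,"ry":0,"rz":0}]'
python3 meas.py
```

```text
t: 15.02
eef_pos: [582.7, -13.2, 248.3]
eef_rot: [-2.209, 0.017, 2.214]
force: [-1.7, 0.2, 2.3]
finger_gap: 23.8
t 15.03 pos [582.7 -13.2 248.3] F [-1.7  0.2  2.3] gap 23.8
[[-0.002, -0.018, -1.0], [0.002, -1.0, 0.018], [-1.0, -0.002, 0.002]]
shift tool [-13.6   0.4  45.8]
turn deg [-0.06  0.13  0.11]
knobtop ((588.9397583007812, -14.474435806274414), 12.426491737365723)
panel z 69.16866844963073
cross (((579.7542114257812, -14.355876922607422), (45.92645263671875, 18.91872787475586), 88.99288940429688), 1038, np.float64(106.32))
fork (((601.9306030273438, -13.133209228515625), (30.515949249267578, 63.43730163574219), 0.24962244927883148), 379, np.float64(71.59))
1 [587.2 -10.   70.3] [616.9  17.7  73.4]
-1 [586.9 -44.2  70.3] [616.7 -21.8  73.3]
```

```bash
python3 -m handwheel '[{"tx":0,"ty":0,"tz":-0.003,"rx":0,"ry":0.1,"rz":0},{"tx":0.0,"ty":0,"tz":-0.002,"rx":0,"ry":0,"rz":0},{"tx":0,"ty":0,"tz":0,"rx":0,"ry":0,"rz":0},{"tx":0,"ty":0,"tz":0,"rx":0,"ry":0,"rz":0},{"tx":0,"ty":0,"tz":0,"rx":0,"ry":0,"rz":0}]'
python3 -m handwheel '[{"tx":0,"ty":0,"tz":-0.001,"rx":0,"ry":0,"rz":0},{"tx":0.0,"ty":0,"tz":-0.001,"rx":0,"ry":0,"rz":0},{"tx":0,"ty":0,"tz":0,"rx":0,"ry":0,"rz":0},{"tx":0,"ty":0,"tz":0,"rx":0,"ry":0,"rz":0},{"tx":0,"ty":0,"tz":0,"rx":0,"ry":0,"rz":0}]'
```

```text
t: 15.7
eef_pos: [587.6, -13.2, 248.2]
eef_rot: [-2.21, 0.017, 2.213]
force: [-1.4, 0.9, 2.3]
finger_gap: 23.5
t: 16.32
eef_pos: [589.3, -13.3, 248.2]
eef_rot: [-2.209, 0.017, 2.214]
force: [-1.5, 1.1, 2.8]
finger_gap: 23.6
```

```bash
python3 -m handwheel '[{"tx":0,"ty":0,"tz":-0.001,"rx":0,"ry":0,"rz":0},{"tx":0.0,"ty":0,"tz":0,"rx":0,"ry":0,"rz":0},{"tx":0,"ty":0,"tz":0,"rx":0,"ry":0,"rz":0},{"tx":0,"ty":0,"tz":0,"rx":0,"ry":0,"rz":0},{"tx":0,"ty":0,"tz":0,"rx":0,"ry":0,"rz":0}]'
python3 -m handwheel '[{"tx":0,"ty":0,"tz":-0.0008,"rx":0,"ry":0,"rz":0},{"tx":0.0,"ty":0,"tz":0,"rx":0,"ry":0,"rz":0},{"tx":0,"ty":0,"tz":0,"rx":0,"ry":0,"rz":0},{"tx":0,"ty":0,"tz":0,"rx":0,"ry":0,"rz":0},{"tx":0,"ty":0,"tz":0,"rx":0,"ry":0,"rz":0}]'
```

```text
t: 16.95
eef_pos: [590.4, -13.3, 248.3]
eef_rot: [-2.209, 0.017, 2.214]
force: [-3.2, 1.1, 2.5]
finger_gap: 23.8
t: 17.58
eef_pos: [591.1, -13.3, 248.2]
eef_rot: [-2.208, 0.017, 2.215]
force: [-2.6, 0.5, 3.8]
finger_gap: 23.4
```

```bash
python3 -m handwheel '[{"tx":0,"ty":0,"tz":-0.0008,"rx":0,"ry":0,"rz":0},{"tx":0.0,"ty":0,"tz":0,"rx":0,"ry":0,"rz":0},{"tx":0,"ty":0,"tz":0,"rx":0,"ry":0,"rz":0},{"tx":0,"ty":0,"tz":0,"rx":0,"ry":0,"rz":0},{"tx":0,"ty":0,"tz":0,"rx":0,"ry":0,"rz":0}]'
python3 meas.py; cd pics; f=$(ls -t w_*.png|head -1); python3 -c "
import cv2;a=cv2.imread('$f');cv2.imwrite('c4.png',cv2.resize(a[60:220,160:350],(760,640)[:2])[:600])"
```

```text
t: 18.2
eef_pos: [592.0, -13.3, 248.2]
eef_rot: [-2.209, 0.017, 2.214]
force: [-2.9, 0.6, 2.3]
finger_gap: 23.8
t 18.2 pos [592.  -13.3 248.2] F [-2.9  0.6  2.3] gap 23.8
[[-0.003, -0.018, -1.0], [0.002, -1.0, 0.018], [-1.0, -0.002, 0.003]]
shift tool [-13.6   0.5  55.1]
turn deg [-0.06  0.15  0.11]
knobtop ((596.0860595703125, -14.687146186828613), 8.971500396728516)
panel z 69.14960055882915
cross (((588.964599609375, -14.304985046386719), (45.87018966674805, 18.927858352661133), 89.73809051513672), 1041, np.float64(106.28))
fork (((611.4667358398438, -12.837255477905273), (62.95760726928711, 30.682022094726562), 89.8722152709961), 518, np.float64(71.97))
1 [596.4 -10.3  70.3] [625.4  18.   73.3]
-1 [596.6 -41.6  70.3] [625.6 -21.3  73.4]
```

View pics/c4.png

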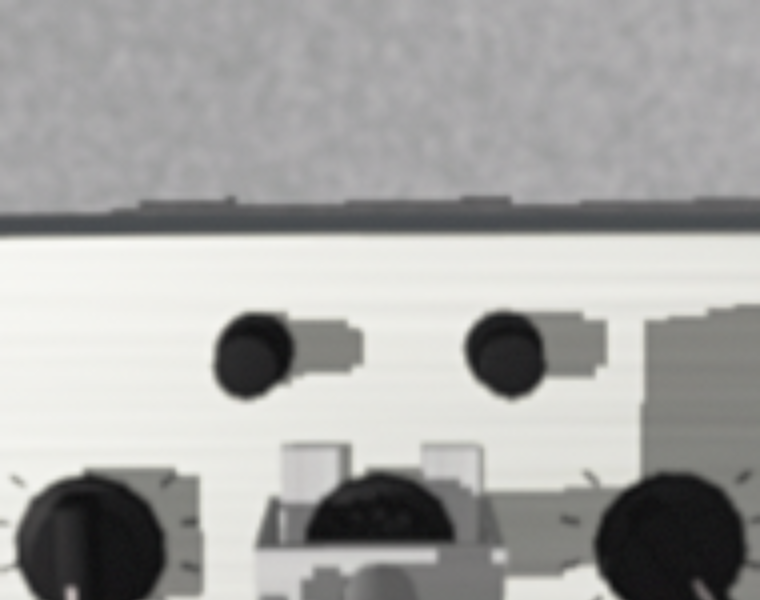

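```bash
cat > tip.py <<'E'
from h import *
f=np.load('w3.npz'); st=dict(eef_pos=f['p'],eef_rot=f['r']); rc,P=cloud('wrist',f['d'],st)
for lo,hi in((-3,6),(-34,-25)):
    q=P[(P[:,1]>lo)&(P[:,1]<hi)&(P[:,2]>70.9)&(P[:,2]<74)&(P[:,0]>570)&(P[:,0]<630)]; print('tip x',np.percentile(q[:,0],[50,97,99]).round(1),np.median(q[:,2]))
k=P[(np.hypot(P[:,0]-588,P[:,1]+14.5)<22)&(P[:,2]>76)&(P[:,2]<84)&(P[:,0]>596)]; print('skirt rear x',np.percentile(k[:,0],99), np.median(k[:,2]))
k=P[(abs(P[:,1]+14.5)<10)&(P[:,2]>90)&(P[:,2]<104)&(P[:,0]>592)&(P[:,0]<615)]; print('knob top z,rear x',np.median(k[:,2]),np.percentile(k[:,0],99))
E
python3 tip.py
```

```text
tip x [600.9 627.5 629.4] 72.32439291039881
tip x [601.2 627.1 629.3] 72.15696948564064
skirt rear x 603.643992501046 79.2071059063728
knob top z,rear x 92.43378982569706 600.3902168419044
```

```bash
cat >> tip.py <<'E'
for lo,hi in((-3,6),(-34,-25)):
    for x in np.arange(600,618,1):
        q=P[(P[:,1]>lo)&(P[:,1]<hi)&(abs(P[:,0]-x)<.7)&(P[:,2]<76)]; print(int(x),np.median(q[:,2]).round(1),end='; ')
    print()
E
python3 tip.py | tail -2
```

```text
600 72.2; 601 72.2; 602 72.3; 603 72.4; 604 72.5; 605 72.4; 606 72.1; 607 72.1; 608 71.9; 609 69.6; 610 69.3; 611 69.1; 612 69.2; 613 68.9; 614 69.2; 615 69.3; 616 69.4; 617 69.2; 
600 72.0; 601 72.2; 602 72.1; 603 71.9; 604 72.1; 605 72.2; 606 72.4; 607 72.5; 608 71.4; 609 69.3; 610 69.1; 611 69.1; 612 69.4; 613 69.4; 614 69.2; 615 69.1; 616 69.3; 617 69.3;
```

```bash
python3 -m handwheel '[{"tx":-0.001,"ty":0,"tz":0,"rx":0,"ry":0,"rz":0},{"tx":-0.001,"ty":0,"tz":0,"rx":0,"ry":0,"rz":0},{"tx":-0.0015,"ty":0,"tz":0,"rx":0,"ry":0,"rz":0},{"tx":-0.0015,"ty":0,"tz":0,"rx":0,"ry":0,"rz":0},{"tx":0,"ty":0,"tz":0,"rx":0,"ry":0,"rz":0}]' - 58
python3 -c "from h import *; info()"
```

```text
t: 18.88
eef_pos: [592.1, -13.7, 250.7]
eef_rot: [-2.208, 0.018, 2.216]
force: [-1.0, 0.2, -1.6]
finger_gap: 23.1
t 18.88 pos [592.1 -13.7 250.7] F [-1.   0.2 -1.6] gap 23.1
[[-0.004, -0.017, -1.0], [0.002, -1.0, 0.017], [-1.0, -0.002, 0.004]]
```

```bash
python3 -m handwheel '[{"tx":-0.0015,"ty":0,"tz":0,"rx":0,"ry":0.2,"rz":0},{"tx":-0.002,"ty":0,"tz":0,"rx":0,"ry":0,"rz":0},{"tx":-0.002,"ty":0,"tz":0,"rx":0,"ry":0,"rz":0},{"tx":-0.002,"ty":0,"tz":0,"rx":0,"ry":0,"rz":0},{"tx":0,"ty":0,"tz":0,"rx":0,"ry":0,"rz":0}]'
python3 -c "from h import *; info()"
```

```text
t: 19.5
eef_pos: [591.4, -13.7, 254.2]
eef_rot: [-2.207, 0.017, 2.217]
force: [0.3, 0.1, -8.4]
finger_gap: 23.5
t 19.5 pos [591.4 -13.7 254.2] F [ 0.3  0.1 -8.4] gap 23.5
[[-0.004, -0.017, -1.0], [0.002, -1.0, 0.017], [-1.0, -0.002, 0.004]]
```

```bash
python3 meas.py | grep -E "cross|knobtop"; python3 tip.py | sed -n 3,4p; python3 -m handwheel '[{"tx":-0.003,"ty":0,"tz":0,"rx":0,"ry":0.2,"rz":0},{"tx":-0.003,"ty":0,"tz":0,"rx":0,"ry":0,"rz":0},{"tx":-0.003,"ty":0,"tz":0,"rx":0,"ry":0,"rz":0},{"tx":0,"ty":0,"tz":0,"rx":0,"ry":0,"rz":0},{"tx":0,"ty":0,"tz":0,"rx":0,"ry":0,"rz":0}]'
python3 meas.py | grep -E "cross|knobtop|pos|shift"; python3 tip.py | sed -n 3,4p
```

```text
knobtop ((593.1349487304688, -14.43561840057373), 11.46496295928955)
cross (((588.8458251953125, -14.801021575927734), (45.92122268676758, 18.50186538696289), 89.30171966552734), 1034, np.float64(112.22))
skirt rear x 606.8821801390753 78.81944992696839
knob top z,rear x 95.11322687786577 600.4551361218322
t: 20.18
eef_pos: [593.5, -13.9, 269.0]
eef_rot: [-2.221, 0.018, 2.202]
force: [-0.8, -0.9, -2.2]
finger_gap: 23.6
t 20.18 pos [593.5 -13.9 269. ] F [-0.8 -0.9 -2.2] gap 23.6
shift tool [ 6.6 -0.1 56.5]
knobtop ((593.0133056640625, -14.873512268066406), 19.250673294067383)
cross (((592.426025390625, -15.019254684448242), (45.9951171875, 18.622425079345703), 88.98346710205078), 1018, np.float64(127.11))
  return _methods._mean(a, axis=axis, dtype=dtype,
  ret = ret.dtype.type(ret / rcount)
Traceback (most recent call last):
  File "tip.py", line 5, in <module>
    k=P[(np.hypot(P[:,0]-588,P[:,1]+14.5)<22)&(P[:,2]>76)&(P[:,2]<84)&(P[:,0]>596)]; print('skirt rear x',np.percentile(k[:,0],99), np.median(k[:,2]))
                                                                                                          ~~~~~~~~~~~~~^^^^^^^^^^^
IndexError: index -1 is out of bounds for axis 0 with size 0
```

```bash
cd pics; f=$(ls -t w_*.png|head -1); python3 -c "
import cv2;a=cv2.imread('$f');cv2.imwrite('c5.png',cv2.resize(a[60:300,130:390],(650,600)))"; cd ..; python3 -c "
from h import *
go((593,-14,330),-91); go((501.3,-338,330))"
```

```text
t 20.23 pos [593.6 -13.9 269.1] F [-0.2 -0.6 -2.2] gap 23.8
[[0.009, -0.018, -1.0], [0.001, -1.0, 0.018], [-1.0, -0.002, -0.009]]
shift tool [-60.9   0.    0.1]
turn deg [-0.01 -0.51  0.09]
t 20.23 pos [593.6 -13.9 269.1] F [-0.2 -0.6 -2.2] gap 23.8
[[0.009, -0.018, -1.0], [0.001, -1.0, 0.018], [-1.0, -0.002, -0.009]]
shift tool [-62.2 325.6  86. ]
```

View pics/c5.png

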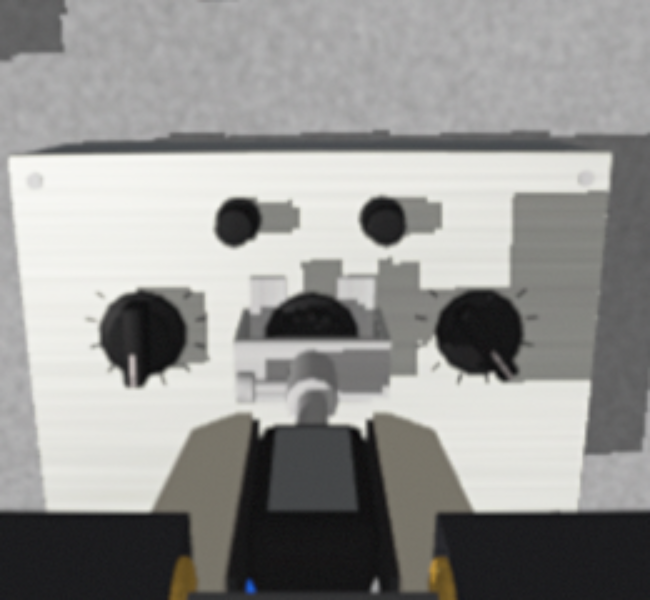

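The knob has popped off and sits on the fork between the cheeks (crop px 310,320), above the bare shaft. Now a gentle lift and transfer to the tray.

```bash
python3 -m handwheel '[{"tx":-0.006,"ty":0,"tz":0,"rx":0,"ry":-0.4,"rz":0},{"tx":-0.01,"ty":0,"tz":0,"rx":0,"ry":0,"rz":0},{"tx":-0.012,"ty":0,"tz":0,"rx":0,"ry":0,"rz":0},{"tx":-0.008,"ty":0.004,"tz":0.001,"rx":0,"ry":0,"rz":0},{"tx":-0.003,"ty":0.01,"tz":0.003,"rx":0,"ry":0,"rz":0}]'
python3 -m handwheel '[{"tx":0,"ty":0.016,"tz":0.004,"rx":0,"ry":0,"rz":0},{"tx":0,"ty":0.022,"tz":0.006,"rx":0,"ry":0,"rz":0},{"tx":0,"ty":0.025,"tz":0.007,"rx":0,"ry":0,"rz":0},{"tx":0,"ty":0.027,"tz":0.008,"rx":0,"ry":0,"rz":0},{"tx":0,"ty":0.027,"tz":0.008,"rx":0,"ry":0,"rz":0}]'
python3 -c "
from h import *
go((501.3,-338,310),-91)"
```

```text
t: 20.85
eef_pos: [589.5, -27.5, 311.9]
eef_rot: [-2.216, 0.015, 2.209]
force: [-0.4, -0.3, -1.4]
finger_gap: 23.5
t: 21.48
eef_pos: [550.8, -152.3, 310.3]
eef_rot: [-2.212, 0.02, 2.213]
force: [-0.5, -0.4, -2.0]
finger_gap: 23.7
t 21.48 pos [ 550.8 -152.3  310.3] F [-0.5 -0.4 -2. ] gap 23.7
[[-0.0, -0.018, -1.0], [0.0, -1.0, 0.018], [-1.0, -0.0, 0.0]]
shift tool [  0.3 186.5  46.1]
turn deg [-0.04  0.03  0.01]
```

```bash
python3 -m handwheel '[{"tx":0,"ty":0.027,"tz":0.007,"rx":0,"ry":0,"rz":0},{"tx":0,"ty":0.027,"tz":0.007,"rx":0,"ry":0,"rz":0},{"tx":0,"ty":0.027,"tz":0.006,"rx":0,"ry":0,"rz":0},{"tx":0,"ty":0.027,"tz":0.006,"rx":0,"ry":0,"rz":0},{"tx":0,"ty":0.022,"tz":0.005,"rx":0,"ry":0,"rz":0}]'
python3 -m handwheel '[{"tx":0,"ty":0.017,"tz":0.004,"rx":0,"ry":0,"rz":0},{"tx":0,"ty":0.012,"tz":0.003,"rx":0,"ry":0,"rz":0},{"tx":0,"ty":0.006,"tz":0.001,"rx":0,"ry":0,"rz":0},{"tx":0,"ty":0,"tz":0,"rx":0,"ry":0,"rz":0},{"tx":0,"ty":0,"tz":0,"rx":0,"ry":0,"rz":0}]'
python3 - <<'E'
from h import *
st=bot.state(); im,d=bot.snapshot('wrist'); save('w6.png',im)
rc,P=cloud('wrist',d,st)
fl=P[(P[:,2]>0)&(P[:,2]<8)&(abs(P[:,0]-502)<95)&(abs(P[:,1]+340)<80)]; print('floor z',np.median(fl[:,2]))
d2=bot.snapshot('top')[1]; rc,Q=cloud('top',d2)
s=Q[(Q[:,2]>24)&(Q[:,2]<32)&(Q[:,0]>380)&(Q[:,0]<630)&(Q[:,1]<-230)&(Q[:,1]>-450)]; print('tray rim',np.percentile(s,[1,99],axis=0))
go((502,-339,190),-91)
E
```

```text
t: 22.1
eef_pos: [509.2, -293.8, 308.3]
eef_rot: [-2.199, 0.033, 2.217]
force: [0.9, 0.7, -1.9]
finger_gap: 23.4
t: 22.72
eef_pos: [497.5, -332.2, 307.4]
eef_rot: [-2.194, 0.036, 2.217]
force: [0.4, -0.2, -1.7]
finger_gap: 23.7
floor z 3.3289033906644363
tray rim [[ 396.93436227 -431.9577014    24.90647802]
 [ 607.60277601 -243.19825251   31.84892714]]
t 22.82 pos [ 497.5 -332.3  307.4] F [-1.1 -0.4 -2.1] gap 23.8
[[-0.01, -0.032, -0.999], [-0.001, -0.999, 0.032], [-1.0, 0.001, 0.01]]
shift tool [117.4   6.5  -5.9]
turn deg [-0.82  0.59 -0.06]
```

View pics/w6.png

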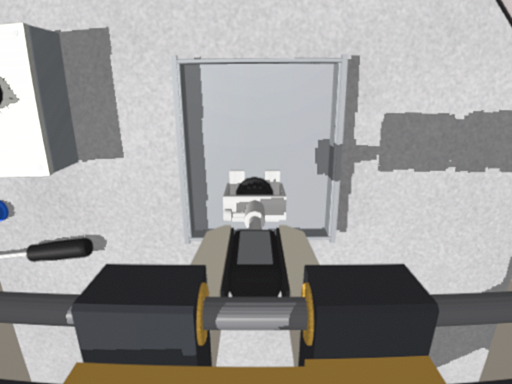

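```bash
python3 -m handwheel '[{"tx":0.005,"ty":0.003,"tz":-0.003,"rx":-0.4,"ry":0.5,"rz":0},{"tx":0.01,"ty":0.003,"tz":-0.003,"rx":-0.4,"ry":0,"rz":0},{"tx":0.014,"ty":0,"tz":0,"rx":0,"ry":0,"rz":0},{"tx":0.018,"ty":0,"tz":0,"rx":0,"ry":0,"rz":0},{"tx":0.018,"ty":0,"tz":0,"rx":0,"ry":0,"rz":0}]'
python3 -m handwheel '[{"tx":0.016,"ty":0,"tz":0,"rx":0,"ry":0,"rz":0},{"tx":0.012,"ty":0,"tz":0,"rx":0,"ry":0,"rz":0},{"tx":0.008,"ty":0,"tz":0,"rx":0,"ry":0,"rz":0},{"tx":0.003,"ty":0,"tz":0,"rx":0,"ry":0,"rz":0},{"tx":0,"ty":0,"tz":0,"rx":0,"ry":0,"rz":0}]'
python3 -c "
from h import *
go((502,-339,183),-91)"
```

```text
t: 23.45
eef_pos: [504.5, -338.0, 238.8]
eef_rot: [-2.215, 0.018, 2.214]
force: [0.5, 0.2, -1.8]
finger_gap: 23.8
t: 24.08
eef_pos: [503.8, -337.5, 194.9]
eef_rot: [-2.21, 0.015, 2.217]
force: [-0.1, -0.1, -2.3]
finger_gap: 23.3
t 24.07 pos [ 503.8 -337.5  194.9] F [-0.1 -0.1 -2.3] gap 23.3
[[-0.003, -0.015, -1.0], [0.001, -1.0, 0.015], [-1.0, -0.001, 0.003]]
shift tool [11.9  1.5  1.7]
turn deg [0.16 0.19 0.06]
```

```bash
python3 -m handwheel '[{"tx":0.004,"ty":0,"tz":0,"rx":0,"ry":0.15,"rz":0},{"tx":0.003,"ty":0,"tz":0,"rx":0,"ry":0,"rz":0},{"tx":0.002,"ty":0,"tz":0,"rx":0,"ry":0,"rz":0},{"tx":0,"ty":0,"tz":0,"rx":0,"ry":0,"rz":0},{"tx":0,"ty":0,"tz":0,"rx":0,"ry":0,"rz":0}]'
python3 -m handwheel '[{"tx":0.001,"ty":0,"tz":0,"rx":0,"ry":0,"rz":0},{"tx":0,"ty":0,"tz":0,"rx":0,"ry":0,"rz":0},{"tx":0,"ty":0,"tz":0,"rx":0,"ry":0,"rz":0},{"tx":0,"ty":0,"tz":0,"rx":0,"ry":0,"rz":0},{"tx":0,"ty":0,"tz":0,"rx":0,"ry":0,"rz":0}]'
```

```text
t: 24.7
eef_pos: [504.4, -337.9, 186.7]
eef_rot: [-2.216, 0.017, 2.212]
force: [0.0, -1.1, -1.9]
finger_gap: 23.6
t: 25.32
eef_pos: [504.5, -338.0, 185.9]
eef_rot: [-2.217, 0.017, 2.212]
force: [0.8, -0.3, -1.8]
finger_gap: 23.7
```

```bash
python3 -m handwheel '[{"tx":0.0012,"ty":0,"tz":0,"rx":0,"ry":0,"rz":0},{"tx":0.0008,"ty":0,"tz":0,"rx":0,"ry":0,"rz":0},{"tx":0,"ty":0,"tz":0,"rx":0,"ry":0,"rz":0},{"tx":0,"ty":0,"tz":0,"rx":0,"ry":0,"rz":0},{"tx":0,"ty":0,"tz":0,"rx":0,"ry":0,"rz":0}]'
python3 -m handwheel '[{"tx":0.0008,"ty":0,"tz":0,"rx":0,"ry":0,"rz":0},{"tx":0,"ty":0,"tz":0,"rx":0,"ry":0,"rz":0},{"tx":0,"ty":0,"tz":0,"rx":0,"ry":0,"rz":0},{"tx":0,"ty":0,"tz":0,"rx":0,"ry":0,"rz":0},{"tx":0,"ty":0,"tz":0,"rx":0,"ry":0,"rz":0}]'
python3 -m handwheel '[{"tx":0.0006,"ty":0,"tz":0,"rx":0,"ry":0,"rz":0},{"tx":0,"ty":0,"tz":0,"rx":0,"ry":0,"rz":0},{"tx":0,"ty":0,"tz":0,"rx":0,"ry":0,"rz":0},{"tx":0,"ty":0,"tz":0,"rx":0,"ry":0,"rz":0},{"tx":0,"ty":0,"tz":0,"rx":0,"ry":0,"rz":0}]'
```

```text
t: 25.95
eef_pos: [504.5, -338.0, 183.7]
eef_rot: [-2.217, 0.017, 2.212]
force: [-0.1, -0.1, -2.6]
finger_gap: 23.9
t: 26.58
eef_pos: [504.5, -338.0, 182.9]
eef_rot: [-2.217, 0.017, 2.212]
force: [-0.7, -0.5, -1.9]
finger_gap: 23.7
t: 27.2
eef_pos: [504.6, -338.0, 182.3]
eef_rot: [-2.217, 0.017, 2.212]
force: [-0.5, -0.6, -2.3]
finger_gap: 23.5
```

```bash
python3 -m handwheel '[{"tx":0.0005,"ty":0,"tz":0,"rx":0,"ry":0,"rz":0},{"tx":0,"ty":0,"tz":0,"rx":0,"ry":0,"rz":0},{"tx":0,"ty":0,"tz":0,"rx":0,"ry":0,"rz":0},{"tx":0,"ty":0,"tz":0,"rx":0,"ry":0,"rz":0},{"tx":0,"ty":0,"tz":0,"rx":0,"ry":0,"rz":0}]'
python3 -m handwheel '[{"tx":0.0005,"ty":0,"tz":0,"rx":0,"ry":0,"rz":0},{"tx":0,"ty":0,"tz":0,"rx":0,"ry":0,"rz":0},{"tx":0,"ty":0,"tz":0,"rx":0,"ry":0,"rz":0},{"tx":0,"ty":0,"tz":0,"rx":0,"ry":0,"rz":0},{"tx":0,"ty":0,"tz":0,"rx":0,"ry":0,"rz":0}]'
```

```text
t: 27.82
eef_pos: [504.7, -338.0, 182.3]
eef_rot: [-2.218, 0.018, 2.211]
force: [0.9, 0.5, -0.6]
finger_gap: 23.4
t: 28.45
eef_pos: [504.7, -338.0, 182.3]
eef_rot: [-2.218, 0.018, 2.211]
force: [0.3, 0.3, 0.9]
finger_gap: 23.7
```

```bash
python3 -m handwheel '[{"tx":0,"ty":0,"tz":0,"rx":0,"ry":0,"rz":0},{"tx":0,"ty":0,"tz":0,"rx":0,"ry":0,"rz":0},{"tx":0,"ty":0,"tz":0,"rx":0,"ry":0,"rz":0},{"tx":0,"ty":0,"tz":0,"rx":0,"ry":0,"rz":0},{"tx":0,"ty":0,"tz":0,"rx":0,"ry":0,"rz":0}]' 0.45 10
python3 -m handwheel '[{"tx":-0.01,"ty":0,"tz":0,"rx":0,"ry":0,"rz":0},{"tx":-0.02,"ty":0,"tz":0,"rx":0,"ry":0,"rz":0},{"tx":-0.03,"ty":0,"tz":0,"rx":0,"ry":0,"rz":0},{"tx":-0.03,"ty":0,"tz":0,"rx":0,"ry":0,"rz":0},{"tx":-0.03,"ty":0,"tz":0,"rx":0,"ry":0,"rz":0}]'
python3 -m handwheel '[{"tx":-0.02,"ty":0,"tz":0.03,"rx":0,"ry":0,"rz":0},{"tx":0,"ty":0,"tz":0.03,"rx":0,"ry":0,"rz":0},{"tx":0,"ty":0,"tz":0,"rx":0,"ry":0,"rz":0},{"tx":0,"ty":0,"tz":0,"rx":0,"ry":0,"rz":0},{"tx":0,"ty":0,"tz":0,"rx":0,"ry":0,"rz":0}]'
python3 - <<'E'
from h import *
st,M=info(); im,d=bot.snapshot('wrist'); save('w7.png',im); rc,P=cloud('wrist',d,st)
n=(abs(P[:,0]-503)<60)&(abs(P[:,1]+338)<60)
for a,b in((134,150),(37,45),(5,9),(24,34)):
    q=P[n&(P[:,2]>a)&(P[:,2]<b)]; print(a,b,len(q),cv2.minAreaRect(q[:,:2].astype(np.float32)) if len(q)>3 else '',np.median(q[:,2]))
E
```

```text
t: 29.08
eef_pos: [505.1, -338.4, 182.2]
eef_rot: [-2.22, 0.019, 2.21]
force: [0.3, -0.1, 0.2]
finger_gap: 42.1
t: 29.7
eef_pos: [503.8, -337.6, 305.8]
eef_rot: [-2.215, 0.016, 2.213]
force: [0.7, -0.2, 0.4]
finger_gap: 42.1
t: 30.32
eef_pos: [445.6, -336.8, 332.5]
eef_rot: [-2.232, 0.02, 2.205]
force: [-0.1, 1.0, -0.1]
finger_gap: 41.9
t 30.32 pos [ 445.6 -336.8  332.5] F [-0.1  1.  -0.1] gap 41.9
[[0.012, -0.012, -1.0], [-0.006, -1.0, 0.012], [-1.0, 0.006, -0.012]]
134 150 531 ((502.56671142578125, -339.6034851074219), (22.89385414123535, 16.150875091552734), 88.75463104248047) 140.37280480966479
37 45 260 ((502.8724670410156, -339.3037414550781), (45.52367401123047, 16.886503219604492), 89.25401306152344) 40.33679932382722
5 9 418 ((502.95599365234375, -337.80908203125), (119.40226745605469, 117.17920684814453), 89.72660064697266) 5.873295870148951
24 34 13 ((512.9622802734375, -340.06329345703125), (45.77130889892578, 2.3114969730377197), 89.06642150878906) 24.594020302030742
```

View pics/w7.png

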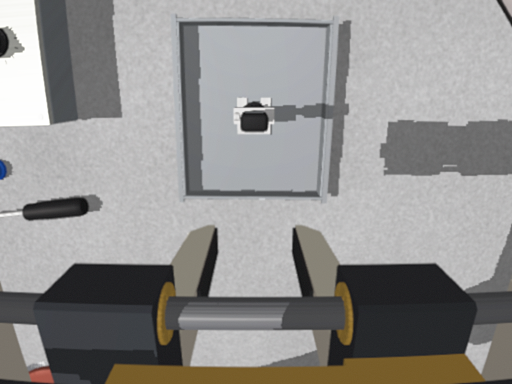

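The puller stands upright in the middle of the tray (253,118), with the knob on its fork and the gripper clear. I'm handing it in.

```bash
python3 -c "
from rig import bot
print(bot.finish_job())"
```

```text
the job is handed in; nothing more can be done
None
```

The round knob is off the middle switch and in the parts tray with the puller, and the job is handed in at about 30 s of the 69 s allowed. The hand-in reports no verdict.

- **Puller:** I took the smallest of the three similar tools, the one on the notebook.
- **Pull:** I let the fork down on the panel until I felt about 2 N, then slid it under the skirt. Pressure on the panel reached about 5 N at most. I then pulled straight up: the last reading showed about 7 N, and the knob popped off in the next move, so the true peak was not seen.
- **Collar contact:** The force did not clearly show the fork reaching the collar, only a rise from about 1.5 to 3 N. Camera depth put the fork home to within about 0.5 mm.
- **Last check:** The puller stands upright within 2 mm of the tray's centre, with its middle about 117 mm above the bench. The knob is on its fork, and the gripper is empty and well clear.
- **Not checked:** I did not re-measure the bystanders at the end. No unexpected contact force showed in the readings along the way.

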